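# Set the bench shaker to orbital with its gated lever

### The job

Set the bench shaker to orbital motion: push its black gated lever out of the park slot, along the cross slot, and fully home into the slot marked by the raised ring. Push gently with the fingertips, without gripping the knob and without running the lever into any of the other marked slots, and leave the tip box, the jar and the timer where they stand. Finish with the hand clear of everything.

Things in the scene. Friction and masses are not known exactly. Their poses are not given: they have to be found in the camera images.
- shaker: White bench shaker, fixed. Origin on the bench straight below the lever's pivot; x = far, y = left, z up, turned about z only. Housing 210 (x) by 230 (y) mm about the origin, 106 high, with a grey gate plate 130 (x) by 150 (y) mm on it. On its left (y from 115 to 365 mm, x within 105) the drive and platform with a clamped well plate, up to 104 mm high.
- gate (a point): Centre of the gate plate's top, 117 mm above the bench, axes as the shaker. Slots form an H with a stub: a cross slot along y at x = 0; at its left (+y) and right (-y) ends one slot to far (+x) and one to near (-x), each marked by a symbol; and the unmarked park slot, from the middle (y = 0) to near (-x), nothing opposite. Only the cross slot joins them.
- cross_left (a point): Left end of the cross slot, on the plate's top, 24 mm left of the gate's centre. Measured at the knob's middle in the shaker's frame: the cross slot runs at x = 0 from y = -43 to +43 mm; marked slots lie at y = about -41 and +41 and end at x = +33 or -33 mm; the park slot lies at y = 0 and ends at x = -33 mm. Sideways play 3 mm each way. Ends and sides are hard stops.
- cross_right (a point): Right end of the cross slot, likewise, 24 mm right of the gate's centre.
- knob (a point): Middle of the lever's knob: a black cylinder along the stem, 28 mm across, 46 mm high (this point 23 mm below its top; 179 mm above the bench when upright), on a steel stem 10 mm thick. It starts in the park slot, anywhere in the outer half. Friction holds it (about 1.5 to 2 N at the knob to move it); no spring, it stays where it is left.
- lever: The lever with its knob. Origin at the pivot, 22 mm above the bench at the shaker's origin and 157 mm from the knob's middle; z along the stem. It tips near-far (up to about 0.21 rad) and left-right (up to about 0.27 rad); the knob sinks up to 9 mm as it leans.
- sym_ring: White tile 26 mm square, 2 mm thick, with a raised black ring 23 mm across: marks the orbital slot. Origin under its centre, on the gate plate. It lies just outside the end of its slot, at x = +39 or -39, y = +44 or -44 mm in the shaker's frame; with the lever home there the knob hangs over it, within 10 mm horizontally. The symbols change corners from start to start.
- sym_bar: The same white tile with a raised black straight bar 23 mm long: marks another motion, to be left alone. Origin and place as for the ring, at another corner.
- sym_cross: The same white tile with a raised black diagonal cross: marks another motion, to be left alone. Origin and place as for the ring, at another corner.
- sym_square: The same white tile with a raised black filled square 18 mm wide: marks another motion, to be left alone. Origin and place as for the ring, at another corner.
- tip_box: Loose pipette tip box with a grey lid, 88 x 123 x 65 mm, on the bench to the right of the shaker; origin under its centre. Bystander.
- jar: Loose white screw-cap jar, 58 mm across, 85 mm high, on the bench beyond the shaker; origin under its centre. Bystander.
- timer: Loose white bench timer, 62 x 72 x 24 mm, on the bench beyond the shaker; origin under its centre. Bystander.

How it is judged (in metres and radians):
At the end, for the whole second after the job is handed in: The knob's middle is within 14 mm horizontally of the ring symbol's centre (the lever at the end of that slot, up to about 7 mm of its 33 mm at the knob left), the lever is at rest, and tip box, jar and timer are within 20 mm of where they stood (horizontal distance between knob and sym_ring below 0.014 m and linear speed of lever below 0.02 m/s and angular speed of lever below 0.1 rad/s and distance of each of tip_box, jar, timer from where it was at the start of the episode below 0.02 m); the robot touches nothing.
It fails at once if the lever is run into another marked slot (knob within 18 mm of another symbol) (horizontal distance between knob and sym_bar below 0.018 m or horizontal distance between knob and sym_cross below 0.018 m or horizontal distance between knob and sym_square below 0.018 m).
It fails at once if the knob is gripped or pushed hard (more than 35 N between fingers and lever) (contact force between the fingers and lever above 35 N).
It fails at once if the tip box, jar or timer is pushed more than 20 mm or lifted (distance of any of tip_box, jar, timer from where it was at the start of the episode above 0.02 m).
It also fails if it takes over 51 s, if anything falls off the work surface, if the arm or the gripper's body presses on something with over 40 N, if the wrist force passes 120 N, or if a joint passes its speed limit or range.

### The arm

A 7-joint arm with a two-finger parallel gripper is mounted at the origin on the work surface. World frame = base frame: x ahead of the robot, y to its left, z up, the work surface at z = 0. Lengths are in m, angles in degrees, forces in N, time in s.
With the tool pointing down it reaches from about 0.4 to 0.9 m from the base axis. Payload 5.5 kg.
Tool frame: the origin (TCP) lies at the very end of the fingers, on their centre line; the grasp point (between the pads) lies 19 mm behind it (r.grasp_offset is the distance from the TCP to the grasp point, in m); z points along the fingers, y is the direction in which the jaws open and shut (so a half turn about z gives the same grasp; the last joint's range is limited). The gripper opens to 85 mm and grips with 20 to 120 N. Pads are 22 mm wide; open, the fingers measure 114 mm over their backs; the gripper's body (76 mm by 85 mm) begins 54 mm behind the grasp point. The pads swing forward as they close: fully open they stand 13 mm farther back than shut.
Start: joints at [79.71, 28.699, -24.465, 88.831, 12.651, 65.22, -12.049], TCP at [0.279, -0.587, 0.231] pointing down, gripper open.
Joint ranges: [-164.97, 164.97], [-17.58, 116.51], [-87.97, 89.64], [11.32, 138.91], [-80.73, 260.73], [10.89, 115.49], [-147.41, 147.41]. Speed limits (degrees/s): [147.25, 147.25, 180, 180, 180, 180, 180].

### API

Orientations are given as a 3x3 rotation matrix whose columns are the frame's x, y, z axes.
In Python, from plant import sense, optics, ticket, r gives the robot as it stands.
- The arm moves only by the tool send_rows, never from a script. Its argument "commands" is text: rows parted by semicolons, each of 7 numbers parted by spaces: the shift along the tool's x, y, z in m, then the turn, a rotation vector about the tool's x, y, z in rad, then the finger opening in m, from 0 to 0.0854. In form: tx ty tz wx wy wz hand; .... A call has exactly 10 rows; each row shifts and turns the commanded pose from where the row before left it, along the tool's axes as they then stand; what a row does not reach is not made up. A row lasts 1/12 s, in which the tool goes at most 41.7 mm and 7.16 degrees, less where a joint would pass 70% of its speed; a pose out of reach is approached as far as the arm can. A call is refused whole if a number of a shift passes 0.0417 or a number of a turn 0.125, either way. A call with a gripper value outside its range is refused whole. The fingers move at their own pace and stop on an object; "squeeze" is the grip in N (left out, the last holds). Time passes only in rows, so rows that do not move let the fingers close, or fill a call up. It gives the time, the measured TCP pose, the force and the opening at its end, in the units of the state.
- sense(): the state, without advancing time (a new reading comes with each control period).
- optics.capture(name): name is "side" or "top" or "wrist"; returns a dict with "pixels" (480x640x3 uint8, blue, green, red), "z_map" (480x640 float32, m along the optical axis (not along the pixel's ray), 0 where there is no reading), "intrinsics" (3x3 intrinsics, pixels), "rvec" (rotation vector, rad) and "tvec" (3), from world to camera coordinates, as OpenCV has them. Camera axes: x right, y down, z forward; pixel columns grow to the right and rows downward; lengths in m; the calibration is good to about 2 mm. A picture is of the moment at which its call begins.
- ticket.close_job(): hands the job in, once; it reports no verdict.
The state is a dict: "clock": time; "joint_positions": joint angles; "joint_vel": joint speeds; "effort": joint torques, N m; "position": TCP position; "tool_rot": TCP orientation; "force": force on the tool from outside, world axes, zero at the start; "ft_torque": the same for the moment, N m; "gripper_width": finger opening in m.
Only numpy, scipy, OpenCV 4.12 (cv2) and the standard library are available. Lean on these libraries where they do the work, as an engineer would, in place of code of your own. Each camera call takes 0.05 s, during which the arm holds its last target.

## Working session

There is one attempt and no reset: what is moved stays moved. The work goes in short steps, Python scripts to look and compute and a tool call to move; the robot and the scene stay as the last step left them, time stands still between calls to the robot, and variables do not carry over. Pictures are saved under pics/ and viewed, and the job is handed in when it is done.

Besides the shell and the picture viewer there is one more tool, called after ">>>" by a JSON object that holds its "op" and its "data". send_rows: Moves the arm, as the interface text tells. Its arguments: {"type":"object","properties":{"commands":{"type":"string"},"squeeze":{"type":"number"}},"required":["commands"]}

```bash
mkdir -p pics; ls; python3 - <<'E'
from plant import sense, optics, ticket, r
import cv2,numpy as np
s=sense();print(s)
for n in("side","top","wrist"):
    c=optics.capture(n);cv2.imwrite(f"pics/{n}0.png",c["pixels"]);np.savez(f"pics/{n}0.npz",**c)
    R=cv2.Rodrigues(np.array(c["rvec"]))[0];print(n,-R.T@np.array(c["tvec"]).ravel(),R[2],c["intrinsics"])
E
```

```text
pics
{'clock': 0.0, 'joint_positions': array([ 79.70989931,  28.75303988, -24.45325749,  88.89256415,
        12.6510979 ,  65.22114877, -12.04913118]), 'joint_vel': array([-0.06095027,  0.01448258, -0.0334157 ,  0.01852688, -0.04321004,
        0.05187816,  0.02052074]), 'effort': array([-6.48354890e-04, -5.69513047e+01, -5.81579000e+00, -2.80939740e+01,
        1.07449258e-02,  1.18566753e-02,  6.06595094e-06]), 'position': array([ 0.27815599, -0.58669046,  0.23025971]), 'tool_rot': array([[ 9.03530757e-01,  4.28522499e-01, -7.99193378e-04],
       [ 4.28523241e-01, -9.03528952e-01,  1.80706403e-03],
       [ 5.22732390e-05, -1.97521087e-03, -9.99998048e-01]]), 'force': array([ 0.41767855, -0.80389298,  0.54484547]), 'ft_torque': array([-0.00447598, -0.03130517,  0.0131476 ]), 'gripper_width': 0.08542515244005602}
side [0.24813656 0.55726939 0.61107743] [ 0.42235955 -0.7274643  -0.54074773] [[530.79424663   0.         323.85601078]
 [  0.         530.79424663 242.9139186 ]
 [  0.           0.           1.        ]]
top [ 0.46826881 -0.07070451  1.05713514] [ 0.14292352  0.01109929 -0.9896715 ] [[619.77698218   0.         312.40732754]
 [  0.         619.77698218 240.03290656]
 [  0.           0.           1.        ]]
wrist [ 0.35022479 -0.55275227  0.37287855] [-0.27929891 -0.13109902 -0.95121247] [[374.2385928    0.         315.05553132]
 [  0.         374.2385928  241.32104879]
 [  0.           0.           1.        ]]
```

View pics/top0.png

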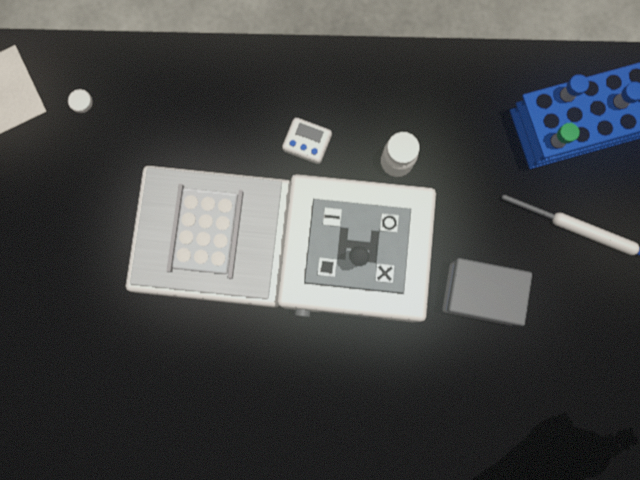

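View pics/side0.png

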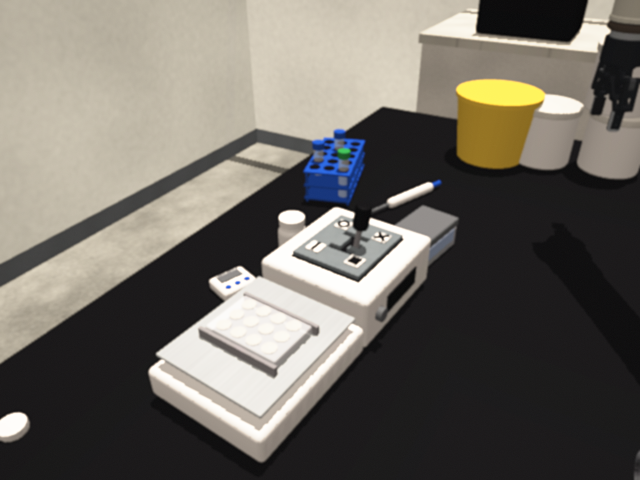

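In the top view the ring is at the far-right corner (390,222). The bar is far-left (332,216), the square near-left (327,267) and the cross near-right (385,273). The knob is at about (359,256) in the park slot. Next I measure these points.

```bash
cat > h.py <<'E'
import cv2,numpy as np
def cam(c):
    return np.array(c["intrinsics"]),cv2.Rodrigues(np.array(c["rvec"]))[0],np.array(c["tvec"]).ravel()
def ray(c,u,v,z):
    K,R,t=cam(c);o=-R.T@t;d=R.T@np.linalg.inv(K)@[u,v,1.];return o+d*(z-o[2])/d[2]
def dep(c,u,v):
    K,R,t=cam(c);Z=c["z_map"][int(round(v)),int(round(u))];return R.T@(np.linalg.inv(K)@[u,v,1.]*Z-t)
def proj(c,p):
    K,R,t=cam(c);q=K@(R@np.array(p)+t);return q[:2]/q[2]
def cloud(c):
    K,R,t=cam(c);v,u=np.mgrid[0:480,0:640];Z=c["z_map"]
    P=np.stack([(u-K[0,2])/K[0,0]*Z,(v-K[1,2])/K[1,1]*Z,Z],-1)
    return (P-t)@R
def tri(obs):
    A=np.zeros((3,3));b=np.zeros(3)
    for c,u,v in obs:
        K,R,t=cam(c);o=-R.T@t;d=R.T@np.linalg.inv(K)@[u,v,1.];d/=np.linalg.norm(d);M=np.eye(3)-np.outer(d,d);A+=M;b+=M@o
    return np.linalg.solve(A,b)
E
python3 - <<'E'
from h import *
c=np.load("pics/top0.npz");s=np.load("pics/side0.npz")
# tiles: white blobs in the plate region of top
g=cv2.cvtColor(c["pixels"],cv2.COLOR_BGR2GRAY)
n={"bar":(332,216),"ring":(390,222),"sq":(327,267),"cross":(385,273)}
m=(g>165).astype(np.uint8)
ct,_=cv2.findContours(m,cv2.RETR_EXTERNAL,cv2.CHAIN_APPROX_NONE)
# tiles inside plate: use RETR_LIST
ct,_=cv2.findContours(m,cv2.RETR_LIST,cv2.CHAIN_APPROX_NONE)
T={}
for k,p in n.items():
    for q in ct:
        (x,y),wh,a=cv2.minAreaRect(q)
        if abs(x-p[0])<6 and abs(y-p[1])<6 and 12<max(wh)<30:
            print(k,(x,y),wh,a,ray(c,x,y,.119),dep(c,x,y))
            T[k]=ray(c,x,y,.119)
            print("  side proj",proj(s,T[k]))
P=cloud(c)
h=(P[...,2]>.16)&(P[...,2]<.23)
l,lab,st,ce=cv2.connectedComponentsWithStats(h.astype(np.uint8))
for i in range(1,l):
    if st[i,4]>20: print("top high",st[i],ce[i],np.median(P[lab==i],0))
P2=cloud(s);h=(P2[...,2]>.145)&(P2[...,2]<.23)
l,lab,st,ce=cv2.connectedComponentsWithStats(h.astype(np.uint8))
for i in range(1,l):
    if st[i,4]>20: print("side high",st[i],ce[i],P2[lab==i].min(0),P2[lab==i].max(0))
# jar/timer/box heights
for nm,p in dict(jar=(403,147),timer=(307,140),box=(490,285),house=(300,300)).items(): print(nm,dep(c,*p))
E
```

```text
bar (331.7574157714844, 216.42575073242188) (18.70669937133789, 18.408187866210938) 5.7105937004089355 [ 0.64115651 -0.08897066  0.119     ] [ 0.6410975  -0.08896442  0.11932016]
  side proj [314.80596385 245.90954601]
ring (389.0, 222.00001525878906) (15.55634880065918, 15.55634880065918) 45.0 [ 0.63463761 -0.17695183  0.119     ] [ 0.6345979  -0.17692647  0.11922392]
  side proj [342.70820072 223.88019349]
ring (389.0, 222.5) (19.0, 18.0) 90.0 [ 0.63385914 -0.17695837  0.119     ] [ 0.633839   -0.17694544  0.11911411]
  side proj [343.08798931 223.98659063]
sq (326.7500305175781, 266.7500305175781) (13.532012939453125, 13.335897445678711) 11.309932708740234 [ 0.56328333 -0.08304362  0.119     ] [ 0.56281166 -0.08298236  0.12365706]
  side proj [353.99412386 260.50175429]
sq (326.5, 266.5) (19.0, 19.0) 90.0 [ 0.56365519 -0.08265511  0.119     ] [ 0.56346549 -0.08263134  0.12086574]
  side proj [353.68168541 260.55554562]
cross (384.0041198730469, 272.9549560546875) (15.210004806518555, 15.119468688964844) 5.19442892074585 [ 0.55603536 -0.17004364  0.119     ] [ 0.55590537 -0.1698965
[... 796 characters left out ...]
 81  10  31 166] [588.51807229  96.88554217] [ 0.32306438 -0.96234539  0.15090099] [ 0.34446436 -0.90272934  0.22983673]
side high [620  92  20  36 367] [632.38964578 114.70027248] [ 0.20515564 -0.9268232   0.1450546 ] [ 0.24581917 -0.8845765   0.22935871]
side high [589  95  23  28 229] [604.13537118 111.18340611] [ 0.27477046 -0.94229118  0.14503708] [ 0.32358151 -0.87867333  0.21430053]
side high [352 201  20  33 488] [361.23565574 215.9057377 ] [ 0.55729105 -0.1409624   0.14512501] [ 0.58847362 -0.10982549  0.2030988 ]
jar [ 0.76432321 -0.20236578  0.085221  ]
timer [ 0.7912969  -0.04526506  0.02465448]
box [ 0.54615727 -0.34529142  0.06415135]
house [ 0.51242131 -0.04353764  0.10793032]
```

```bash
python3 - <<'E'
import cv2
a=cv2.imread("pics/side0.png")[180:290,250:440];cv2.imwrite("pics/sidecrop.png",cv2.resize(a,None,fx=4,fy=4,interpolation=cv2.INTER_CUBIC))
a=cv2.imread("pics/top0.png")[170:320,280:440];cv2.imwrite("pics/topcrop.png",cv2.resize(a,None,fx=4,fy=4,interpolation=cv2.INTER_CUBIC))
E
```

```text
(no output)
```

View pics/sidecrop.png

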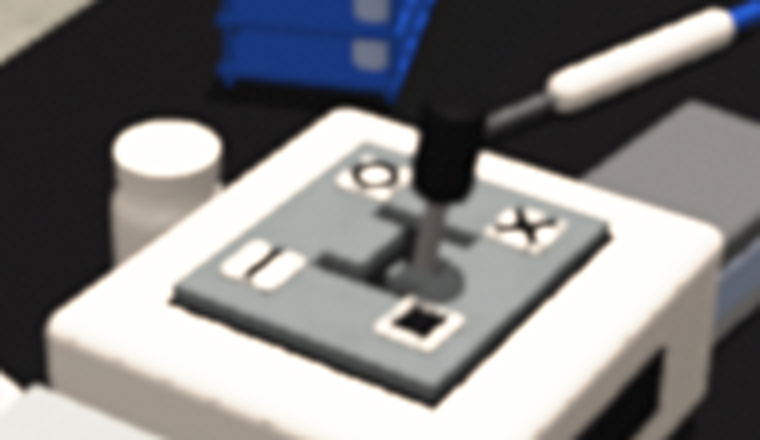

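View pics/topcrop.png

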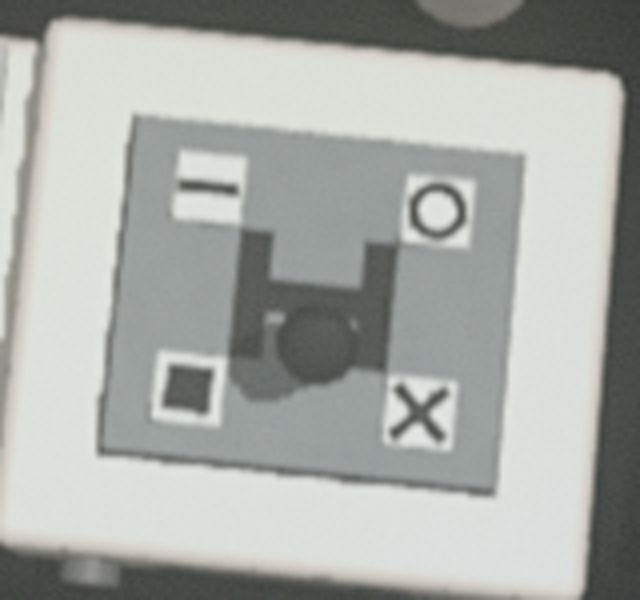

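The ring's top-view ray projects to (343,224) in the side view, where it is also seen at (343.5,223.8), so the height agrees. The tile spacings also fit the text (78 by 88 mm). This gives a shaker centre of (0.5987, -0.1299) and a yaw of -4.67°. The knob's middle is at about x=-24, y=+1 mm in the shaker's frame. I'll turn the tool to the shaker's axes, close the fingers and travel high.

>>> {"op": "send_rows", "data": {"commands": "0 0 0 0 0 0.105 0;0 0 0 0 0 0.105 0;0 0 0 0 0 0.105 0;0 0 0 0 0 0.105 0;0 0 0 0 0 0.105 0;0.0155 -0.037 0 0 0 0 0;0.0155 -0.037 0 0 0 0 0;0.0155 -0.037 0 0 0 0 0;0.0155 -0.037 0 0 0 0 0;0.0155 -0.037 0 0 0 0 0", "squeeze": 20}}

```text
clock: 0.98
position: [0.3713, -0.4074, 0.2311]
tool_rot: [[0.997, -0.082, -0.0], [-0.082, -0.997, 0.0], [-0.0, -0.0, -1.0]]
force: [0.1, 0.3, -0.3]
gripper_width: -0.0004
```

```bash
cat > st.py <<'E'
from plant import sense
import numpy as np
def sf(p):
    a=np.radians(-4.67);d=np.array(p)[:2]-[.5987,-.1299]
    return np.array([d@[np.cos(a),np.sin(a)],d@[-np.sin(a),np.cos(a)]])*1000
if __name__=="__main__":
    s=sense();R=s["tool_rot"];print("t",s["clock"],"shaker xy mm",sf(s["position"]).round(1),"z",s["position"][2],"yaw",np.degrees(np.arctan2(R[1,0],R[0,0])),"tilt",R[:2,2].round(4),"F",s["force"].round(1),s["gripper_width"])
E
python3 st.py
```

```text
t 0.9833 shaker xy mm [-204.  -295.1] z 0.23108079791841513 yaw -4.724221820301288 tilt [-0.0002  0.0002] F [ 0.1  0.3 -0.3] -0.0004423410058526821
```

>>> {"op": "send_rows", "data": {"commands": "0.0155 -0.037 0 0 0 0 0;0.0155 -0.037 0 0 0 0 0;0.0155 -0.037 0 0 0 0 0;0.0155 -0.037 0 0 0 0 0;0.0155 -0.037 0 0 0 0 0;0.0155 -0.037 0 0 0 0 0;0.0155 -0.037 0 0 0 0 0;0.0155 -0.037 0 0 0 0 0;0 0 0 0 0 0 0;0 0 0 0 0 0 0"}}

```text
clock: 1.82
position: [0.5198, -0.121, 0.2313]
tool_rot: [[0.997, -0.076, 0.0], [-0.076, -0.997, 0.001], [0.0, -0.001, -1.0]]
force: [0.0, -1.4, 0.3]
gripper_width: -0.0002
```

```bash
python3 st.py; python3 - <<'E'
from plant import optics
import cv2,numpy as np
from h import *
for n in("side","wrist"):
    c=optics.capture(n);cv2.imwrite(f"pics/{n}1.png",c["pixels"]);np.savez(f"pics/{n}1.npz",**c)
E
```

```text
t 1.8167 shaker xy mm [-79.4   2.5] z 0.2313101851097912 yaw -4.3321599710959475 tilt [0.0003 0.0011] F [ 0.  -1.4  0.3] -0.00022534516562077605
```

View pics/side1.png

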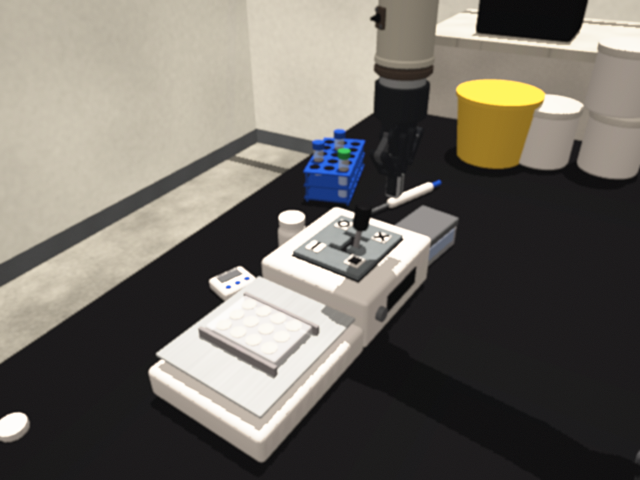

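View pics/wrist1.png

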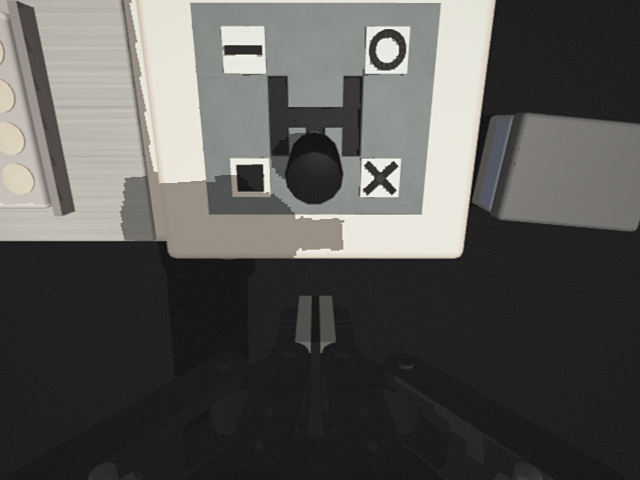

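The wrist view shows the knob top at (314,172), in line with the closed fingers at (315,320), and the ring at far right (387,49). I'll cross-check the ring from here, then descend.

```bash
python3 - <<'E'
from h import *
from st import sf
c=np.load("pics/wrist1.npz");t=np.load("pics/top0.npz");s=np.load("pics/side0.npz")
p=tri([(c,387.5,49.5),(t,389.3,222.2),(s,343.5,223.8)]);print("ring",p,sf(p), sf(ray(c,387.5,49.5,.12)))
P=cloud(c);g=(P[...,2]>.19)&(P[...,2]<.21)&(abs(P[...,0]-.57)<.05)&(abs(P[...,1]+.13)<.05)
q=P[g];print("knobtop",q.mean(0),sf(q.mean(0)),q[:,2].max(),sf(q.min(0)),sf(q.max(0)))
E
```

```text
ring [ 0.63446024 -0.17757125  0.1189988 ] [ 39.52275929 -44.60151033] [ 40.35841098 -44.08620554]
knobtop [ 0.57420339 -0.12734507  0.19890489] [-24.62329692   0.55201638] 0.20280885108860686 [-37.7393273  -14.27447526] [-12.5954619   15.40175576]
```

>>> {"op": "send_rows", "data": {"commands": "0 0 0.022 0 0 0 0;0 0 0.022 0 0 0 0;0 0 0.022 0 0 0 0;0.005 0.001 0 0 0 0 0;0.005 0.001 0 0 0 0 0;0.005 0 0 0 0 0 0;0.003 0 0 0 0 0 0;0.003 0 0 0 0 0 0;0.003 0 0 0 0 0 0;0 0 0 0 0 0 0"}}

```text
clock: 2.75
position: [0.5437, -0.1285, 0.1661]
tool_rot: [[0.997, -0.082, 0.002], [-0.082, -0.997, -0.0], [0.002, 0.0, -1.0]]
force: [0.3, -1.3, -0.9]
gripper_width: 0.0001
```

```bash
python3 st.py
```

```text
t 2.75 shaker xy mm [-54.9  -3. ] z 0.1660834730840759 yaw -4.702096593900978 tilt [ 0.0017 -0.0003] F [ 0.3 -1.3 -0.9] 9.098003746879386e-05
```

>>> {"op": "send_rows", "data": {"commands": "0.003 -0.003 0 0 0 0 0;0.003 0 0 0 0 0 0;0.003 0 0 0 0 0 0;0.003 0 0 0 0 0 0;0.003 0 0 0 0 0 0;0.003 0 0 0 0 0 0;0.003 0 0 0 0 0 0;0.003 0 0 0 0 0 0;0.002 0 0 0 0 0 0;0.001 0 0 0 0 0 0"}}

```text
clock: 3.58
position: [0.5702, -0.1277, 0.1653]
tool_rot: [[0.997, -0.082, 0.0], [-0.082, -0.997, 0.0], [0.0, -0.0, -1.0]]
force: [-0.8, 0.0, 1.2]
gripper_width: -0.0003
```

```bash
cat > look.py <<'E'
import sys
from plant import optics
from h import *
from st import sf
t=sys.argv[1]
for n in sys.argv[2:]:
    c=optics.capture(n);cv2.imwrite(f"pics/{n}{t}.png",c["pixels"]);np.savez(f"pics/{n}{t}.npz",**c)
E
python3 st.py; python3 look.py 2 side wrist
```

```text
t 3.5833 shaker xy mm [-28.6  -0.1] z 0.16530321478420124 yaw -4.7121721422994245 tilt [0.0003 0.0001] F [-0.8  0.   1.2] -0.00032379992951491333
```

View pics/wrist2.png

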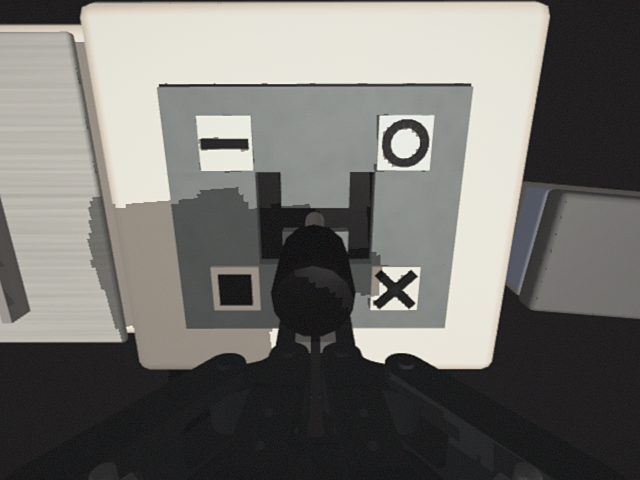

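The wrist view shows the knob touching the fingertips, its top at (313,300), and the stem at (314,220) reaching the cross slot. I'll measure the lean.

```bash
cat > knob.py <<'E'
import sys
from h import *
from st import sf
for f in sys.argv[1:]:
    c=np.load(f"pics/{f}.npz");P=cloud(c)
    S=P.reshape(-1,3);a=sf2=np.array([sf(p) for p in S[(abs(S[:,0]-.6)<.08)&(abs(S[:,1]+.13)<.09)&(S[:,2]>.15)&(S[:,2]<.206)]])
    Z=S[(abs(S[:,0]-.6)<.08)&(abs(S[:,1]+.13)<.09)&(S[:,2]>.15)&(S[:,2]<.206)][:,2]
    m=Z>.192;print(f,"top mean",a[m].mean(0),a[m].min(0),a[m].max(0),Z.max(),"all",a.min(0),a.max(0),m.sum())
E
python3 knob.py wrist2 side2
```

```text
wrist2 top mean [-5.63892111  0.54280252] [-39.31929468 -16.43571209] [10.46803831 17.38017677] 0.20599688668439772 all [-39.31929468 -16.43571209] [11.00859594 17.38017677] 6915
side2 top mean [-23.60705802   9.27734124] [-41.49094448 -10.63313285] [ 5.22520629 15.7428839 ] 0.20467513788670794 all [-42.16303317 -10.63313285] [ 7.8469858 16.1034908] 178
```

View pics/side2.png

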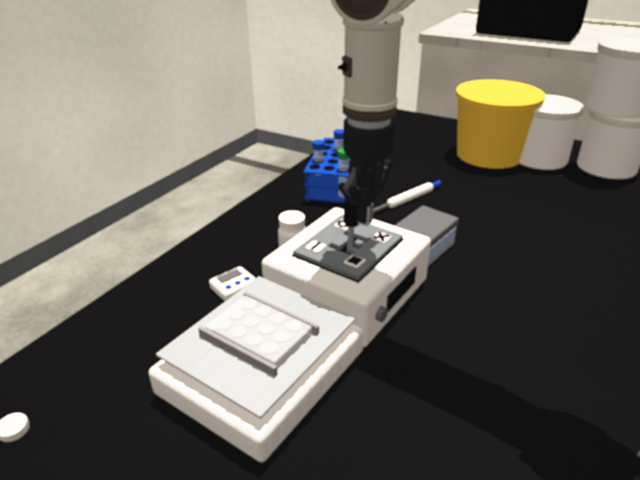

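The knob's far edge is at +11 mm, so its middle is at about -3. I'll nudge it 4 mm more.

>>> {"op": "send_rows", "data": {"commands": "0.001 0 0 0 0 0 0;0.001 0 0 0 0 0 0;0.001 0 0 0 0 0 0;0.001 0 0 0 0 0 0;0 0 0 0 0 0 0;0 0 0 0 0 0 0;0 0 0 0 0 0 0;0 0 0 0 0 0 0;0 0 0 0 0 0 0;0 0 0 0 0 0 0"}}

```text
clock: 4.52
position: [0.5738, -0.128, 0.1653]
tool_rot: [[0.997, -0.082, 0.0], [-0.082, -0.997, -0.0], [0.0, 0.0, -1.0]]
force: [-1.2, 0.1, 0.8]
gripper_width: -0.0001
```

```bash
python3 st.py; python3 look.py 3 wrist; python3 knob.py wrist3
```

```text
t 4.5167 shaker xy mm [-25.   -0.1] z 0.16532039760291325 yaw -4.709417156942214 tilt [ 0.0001 -0.    ] F [-1.2  0.1  0.8] -8.856262291016382e-05
wrist3 top mean [-1.94765626  0.51755343] [-36.21545679 -15.89466158] [13.84522099 16.79757852] 0.20598619879480276 all [-36.21545679 -15.89466158] [14.07114736 16.79757852] 6927
```

The knob is now at about x=0. I'll back off, go round to its left side, and come up beside it.

>>> {"op": "send_rows", "data": {"commands": "-0.012 0 0 0 0 0 0;-0.013 0 0 0 0 0 0;0 -0.016 0 0 0 0 0;0 -0.016 0 0 0 0 0;0 -0.016 0 0 0 0 0;0 0 0 0 0 0 0;0.016 0 0 0 0 0 0;0.017 0 0 0 0 0 0;0.017 0 0 0 0 0 0;0 0 0 0 0 0 0"}}

```text
clock: 5.4
position: [0.6057, -0.0833, 0.1656]
tool_rot: [[0.997, -0.083, 0.003], [-0.083, -0.997, -0.0], [0.003, -0.0, -1.0]]
force: [0.6, -1.0, 0.6]
gripper_width: -0.0002
```

```bash
python3 st.py; python3 look.py 4 wrist; python3 knob.py wrist4
```

```text
t 5.4 shaker xy mm [ 3.2 47. ] z 0.1655935469809521 yaw -4.761006861985348 tilt [ 0.0034 -0.    ] F [ 0.6 -1.   0.6] -0.00021214548083693245
wrist4 top mean [ 8.22339529 17.49065959] [ -8.08856413 -12.90281831] [16.09431967 63.97099416] 0.20599223740255296 all [ -8.08856413 -12.90281831] [16.09431967 63.97099416] 4814
```

View pics/wrist4.png

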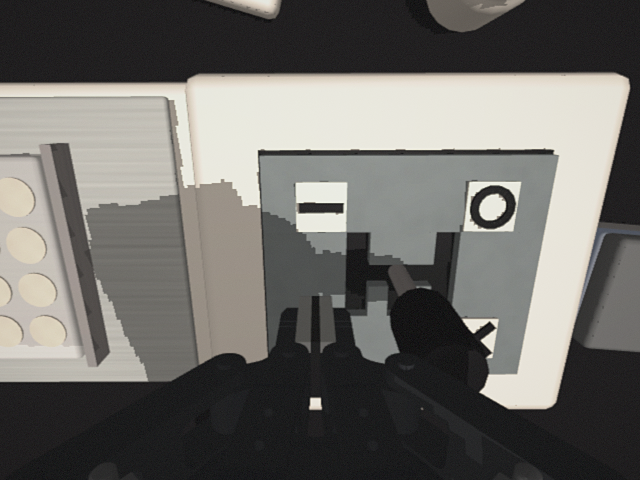

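The view shows the fingers at (315,320) beside the knob on its left, with the knob still upright. I'll raise the tip 6 mm to keep the knuckles clear, then push right gently.

>>> {"op": "send_rows", "data": {"commands": "0 0.004 -0.006 0 0 0 0;0 0.004 0 0 0 0 0;0 0.004 0 0 0 0 0;0 0.003 0 0 0 0 0;0 0.003 0 0 0 0 0;0 0.003 0 0 0 0 0;0 0.003 0 0 0 0 0;0 0.003 0 0 0 0 0;0 0.003 0 0 0 0 0;0 0.002 0 0 0 0 0"}}

```text
clock: 6.28
position: [0.6, -0.1143, 0.1714]
tool_rot: [[0.997, -0.082, 0.0], [-0.082, -0.997, 0.0], [0.0, -0.0, -1.0]]
force: [-0.4, 1.7, 1.4]
gripper_width: -0.0001
```

```bash
python3 st.py; python3 look.py 5 wrist top
```

```text
t 6.2833 shaker xy mm [-0.  15.7] z 0.1713613174973298 yaw -4.705202934467922 tilt [0.     0.0001] F [-0.4  1.7  1.4] -6.900859906420422e-05
```

View pics/wrist5.png

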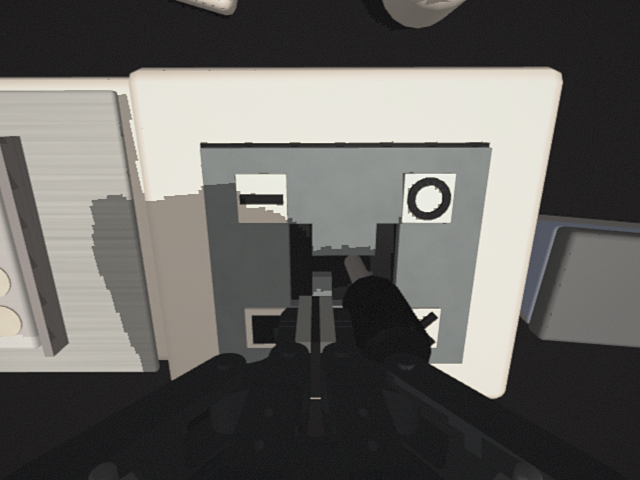

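The knob is in contact and moving right, with the stem at (358,268) and about 1.7 N on the tool. I'll continue.

>>> {"op": "send_rows", "data": {"commands": "0 0.0025 0 0 0 0 0;0 0.0025 0 0 0 0 0;0 0.0025 0 0 0 0 0;0 0.0025 0 0 0 0 0;0 0.0025 0 0 0 0 0;0 0.0025 0 0 0 0 0;0 0.002 0 0 0 0 0;0 0.002 0 0 0 0 0;0 0.001 0 0 0 0 0;0 0 0 0 0 0 0"}}

```text
clock: 7.22
position: [0.5982, -0.1345, 0.1713]
tool_rot: [[0.997, -0.083, -0.0], [-0.083, -0.997, -0.0], [-0.0, 0.0, -1.0]]
force: [-0.5, 0.9, -0.5]
gripper_width: -0.0004
```

```bash
python3 st.py; python3 look.py 6 wrist top; python3 knob.py top6
```

```text
t 7.2167 shaker xy mm [-0.1 -4.7] z 0.17127482737199734 yaw -4.738471250988359 tilt [-0.0001 -0.0003] F [-0.5  0.9 -0.5] -0.0003595653504476589knob.py:8: RuntimeWarning: Mean of empty slice.
  m=Z>.192;print(f,"top mean",a[m].mean(0),a[m].min(0),a[m].max(0),Z.max(),"all",a.min(0),a.max(0),m.sum())
  ret = ret.dtype.type(ret / rcount)
Traceback (most recent call last):
  File "knob.py", line 8, in <module>
    m=Z>.192;print(f,"top mean",a[m].mean(0),a[m].min(0),a[m].max(0),Z.max(),"all",a.min(0),a.max(0),m.sum())
                                             ~~~~~~~~^^^
ValueError: zero-size array to reduction operation minimum which has no identity
```

View pics/wrist6.png

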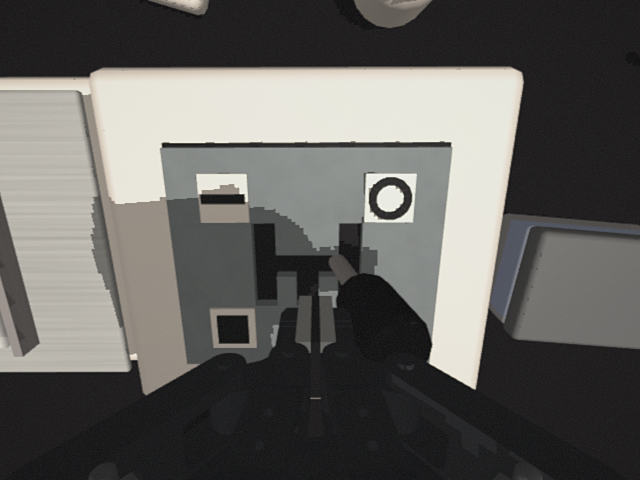

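The stem at (342,268) is about 8 px short of the right-hand slot's centre (350). I'll push in small steps and watch the force.

>>> {"op": "send_rows", "data": {"commands": "0 0.001 0 0 0 0 0;0 0.001 0 0 0 0 0;0 0.001 0 0 0 0 0;0 0.001 0 0 0 0 0;0 0.001 0 0 0 0 0;0 0.001 0 0 0 0 0;0 0.001 0 0 0 0 0;0 0 0 0 0 0 0;0 0 0 0 0 0 0;0 0 0 0 0 0 0"}}

```text
clock: 8.15
position: [0.5978, -0.1413, 0.1714]
tool_rot: [[0.997, -0.082, 0.0], [-0.082, -0.997, -0.0], [0.0, 0.0, -1.0]]
force: [0.6, 0.1, -0.4]
gripper_width: -0.0001
```

```bash
python3 st.py; python3 look.py 7 wrist top; python3 - <<'E'
import cv2
a=cv2.imread("pics/wrist7.png")[140:380,140:460];cv2.imwrite("pics/w7c.png",cv2.resize(a,None,fx=2.4,fy=2.4))
E
```

```text
t 8.15 shaker xy mm [ -0.  -11.4] z 0.17137970755792573 yaw -4.7230676843877895 tilt [ 0.0001 -0.0003] F [ 0.6  0.1 -0.4] -0.00012781632797029908
```

View pics/w7c.png

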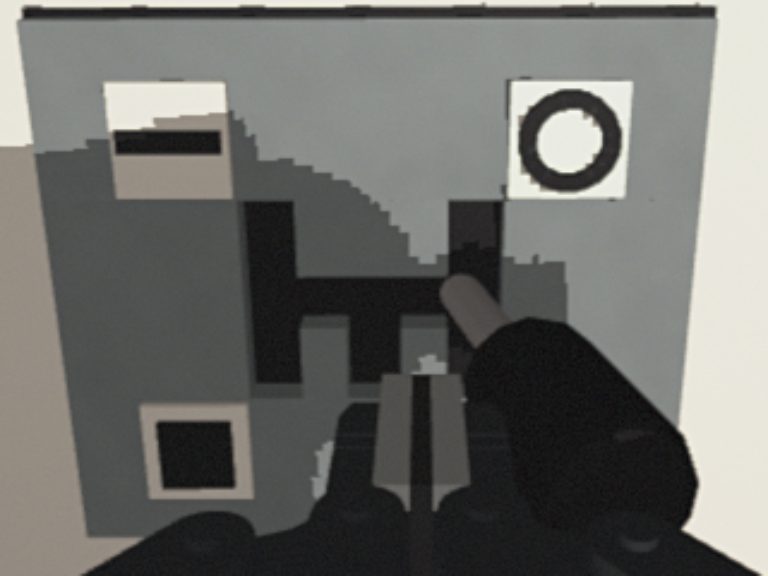

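The stem's lower end (crop 458) is still left of the slot centre (474), and no end-stop force has shown. I'll push a few mm more.

>>> {"op": "send_rows", "data": {"commands": "0 0.001 0 0 0 0 0;0 0.001 0 0 0 0 0;0 0.001 0 0 0 0 0;0 0.001 0 0 0 0 0;0 0 0 0 0 0 0;0 0 0 0 0 0 0;0 0 0 0 0 0 0;0 0 0 0 0 0 0;0 0 0 0 0 0 0;0 0 0 0 0 0 0"}}

```text
clock: 9.08
position: [0.5974, -0.1451, 0.1713]
tool_rot: [[0.997, -0.082, 0.0], [-0.082, -0.997, -0.0], [0.0, 0.0, -1.0]]
force: [-0.7, 0.9, 0.4]
gripper_width: -0.0002
```

```bash
python3 st.py; python3 look.py 8 wrist top; python3 - <<'E'
import cv2
a=cv2.imread("pics/wrist8.png")[140:380,140:460];cv2.imwrite("pics/w8c.png",cv2.resize(a,None,fx=2.4,fy=2.4))
E
```

```text
t 9.0833 shaker xy mm [ -0.1 -15.3] z 0.17134670213191225 yaw -4.714177915504888 tilt [ 0.     -0.0002] F [-0.7  0.9  0.4] -0.0002120281401458762
```

View pics/w8c.png

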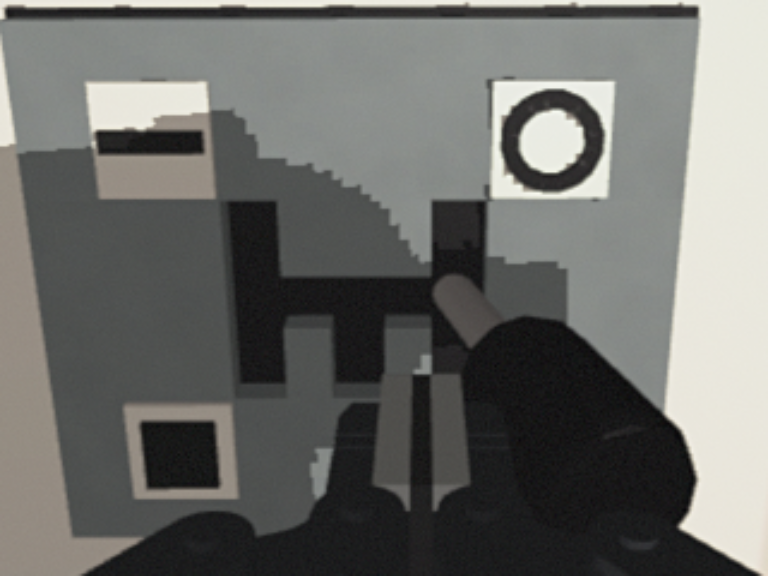

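View pics/top8.png

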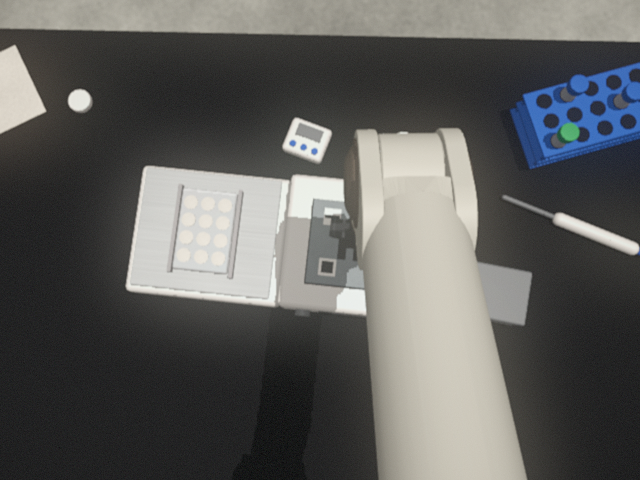

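The stem's left edge is now flush with the slot's left side. A few mm more should bring it to the end stop.

>>> {"op": "send_rows", "data": {"commands": "0 0.001 0 0 0 0 0;0 0.001 0 0 0 0 0;0 0.001 0 0 0 0 0;0 0 0 0 0 0 0;0 0 0 0 0 0 0;0 0 0 0 0 0 0;0 0 0 0 0 0 0;0 0 0 0 0 0 0;0 0 0 0 0 0 0;0 0 0 0 0 0 0"}}

```text
clock: 10.02
position: [0.5973, -0.1466, 0.1712]
tool_rot: [[0.997, -0.081, -0.0], [-0.081, -0.997, 0.001], [-0.0, -0.001, -1.0]]
force: [0.5, 6.2, -0.9]
gripper_width: -0.0004
```

```bash
python3 st.py; python3 look.py 9 wrist; python3 - <<'E'
import cv2
a=cv2.imread("pics/wrist9.png")[140:380,140:460];cv2.imwrite("pics/w9c.png",cv2.resize(a,None,fx=2.4,fy=2.4))
E
```

```text
t 10.0167 shaker xy mm [ -0.1 -16.8] z 0.17120973605931705 yaw -4.642803050329107 tilt [-0.      0.0014] F [ 0.5  6.2 -0.9] -0.00035874425329472426
```

View pics/w9c.png

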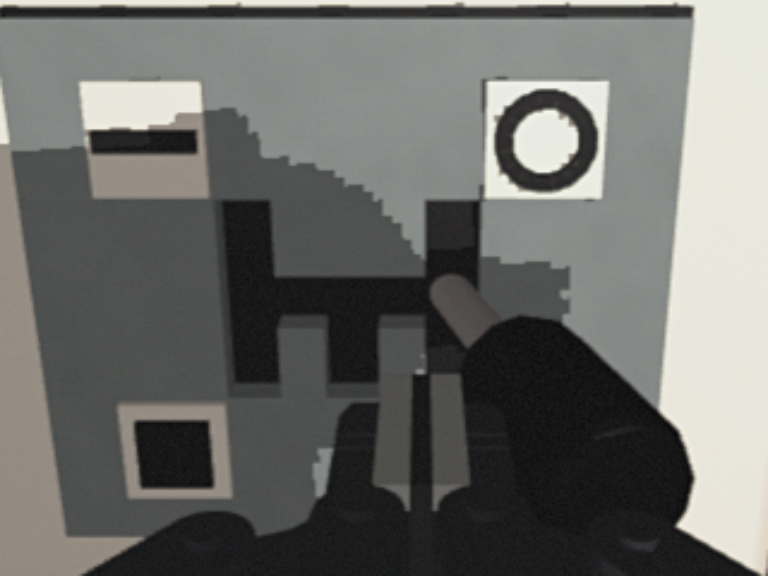

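The force rose to 6.2 N, so the lever is at the end stop of the cross slot, in line with the right-hand slots. I'll back off left, go round to the near side behind the knob, and lower 6 mm.

>>> {"op": "send_rows", "data": {"commands": "0 -0.008 0 0 0 0 0;0 -0.008 0 0 0 0 0;-0.018 0 0 0 0 0 0;-0.018 0 0 0 0 0 0;-0.018 0 0 0 0 0 0;0 0 0.006 0 0 0 0;0 0.013 0 0 0 0 0;0 0.013 0 0 0 0 0;0 0.013 0 0 0 0 0;0 0 0 0 0 0 0"}}

```text
clock: 10.9
position: [0.5415, -0.172, 0.1653]
tool_rot: [[0.996, -0.088, 0.0], [-0.088, -0.996, -0.002], [0.0, 0.002, -1.0]]
force: [-0.3, -0.7, -1.4]
gripper_width: 0.0001
```

>>> {"op": "send_rows", "data": {"commands": "0.005 0 0 0 0 0 0;0.005 0 0 0 0 0 0;0.003 0 0 0 0 0 0;0.003 0 0 0 0 0 0;0 0 0 0 0 0 0;0 0 0 0 0 0 0;0 0 0 0 0 0 0;0 0 0 0 0 0 0;0 0 0 0 0 0 0;0 0 0 0 0 0 0"}}

```text
clock: 11.73
position: [0.5573, -0.1678, 0.1654]
tool_rot: [[0.997, -0.082, 0.0], [-0.082, -0.997, -0.0], [0.0, 0.0, -1.0]]
force: [0.1, 0.3, -0.8]
gripper_width: -0.0
```

```bash
python3 st.py; python3 look.py 10 wrist
```

```text
t 11.7333 shaker xy mm [-38.2 -41.1] z 0.16535363601070302 yaw -4.707193972864376 tilt [ 0.     -0.0001] F [ 0.1  0.3 -0.8] -2.325852218584324e-05
```

View pics/wrist10.png

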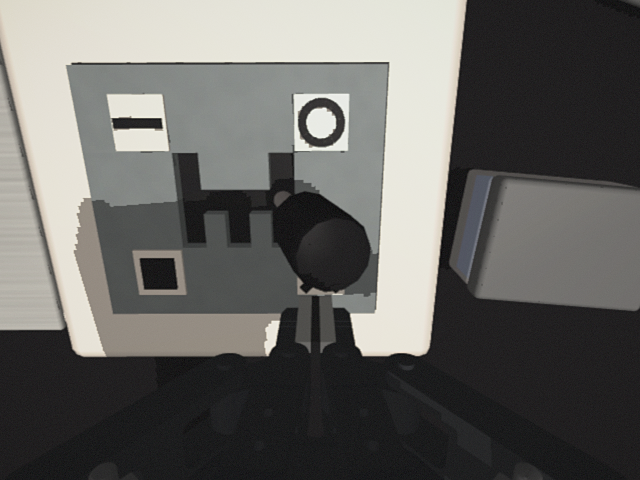

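The stem sits at (282,200) in the right-hand slot at cross-slot level, and the fingers are just behind the knob. I'll push far, shifted 3 mm right to centre on the knob.

>>> {"op": "send_rows", "data": {"commands": "0.003 0.003 0 0 0 0 0;0.003 0 0 0 0 0 0;0.003 0 0 0 0 0 0;0.003 0 0 0 0 0 0;0.003 0 0 0 0 0 0;0.003 0 0 0 0 0 0;0.003 0 0 0 0 0 0;0.003 0 0 0 0 0 0;0.002 0 0 0 0 0 0;0 0 0 0 0 0 0"}}

```text
clock: 12.62
position: [0.5839, -0.1729, 0.1654]
tool_rot: [[0.997, -0.082, 0.001], [-0.082, -0.997, -0.0], [0.001, -0.0, -1.0]]
force: [-1.1, -0.1, -0.1]
gripper_width: -0.0001
```

```bash
python3 st.py; python3 look.py 11 wrist
```

```text
t 12.6167 shaker xy mm [-11.3 -44.1] z 0.16538474997322145 yaw -4.708503191112244 tilt [ 0.0011 -0.    ] F [-1.1 -0.1 -0.1] -0.00011203517192119574
```

View pics/wrist11.png

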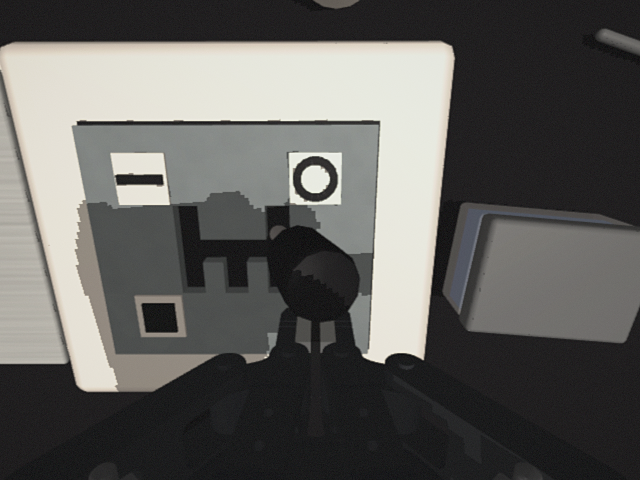

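The lever is moving into the ring's slot, with the stem at (278,232). I'll continue.

>>> {"op": "send_rows", "data": {"commands": "0.002 0 0 0 0 0 0;0.002 0 0 0 0 0 0;0.002 0 0 0 0 0 0;0.002 0 0 0 0 0 0;0.002 0 0 0 0 0 0;0.001 0 0 0 0 0 0;0.001 0 0 0 0 0 0;0.001 0 0 0 0 0 0;0 0 0 0 0 0 0;0 0 0 0 0 0 0"}}

```text
clock: 13.5
position: [0.5962, -0.1739, 0.1652]
tool_rot: [[0.997, -0.082, 0.0], [-0.082, -0.997, 0.0], [0.0, -0.0, -1.0]]
force: [-2.2, 0.7, -0.7]
gripper_width: 0.0
```

```bash
python3 st.py; python3 look.py 12 wrist
```

```text
t 13.5 shaker xy mm [  1.1 -44. ] z 0.1651680336880903 yaw -4.703257793844495 tilt [0.0003 0.0002] F [-2.2  0.7 -0.7] 4.1994716482200905e-05
```

View pics/wrist12.png

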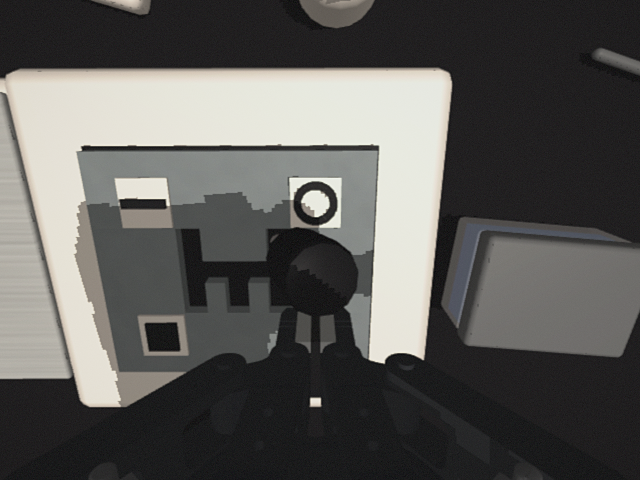

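>>> {"op": "send_rows", "data": {"commands": "0.001 0 0 0 0 0 0;0.001 0 0 0 0 0 0;0.001 0 0 0 0 0 0;0.001 0 0 0 0 0 0;0.001 0 0 0 0 0 0;0 0 0 0 0 0 0;0 0 0 0 0 0 0;0 0 0 0 0 0 0;0 0 0 0 0 0 0;0 0 0 0 0 0 0"}}

```text
clock: 14.38
position: [0.6013, -0.1745, 0.1655]
tool_rot: [[0.997, -0.082, 0.001], [-0.082, -0.997, -0.0], [0.001, 0.0, -1.0]]
force: [-1.9, 0.2, -0.7]
gripper_width: -0.0
```

```bash
python3 st.py
```

```text
t 14.3833 shaker xy mm [  6.2 -44.3] z 0.16550793227020208 yaw -4.713591345435143 tilt [ 0.0007 -0.0002] F [-1.9  0.2 -0.7] -8.040531111559017e-06
```

>>> {"op": "send_rows", "data": {"commands": "0.001 0 0 0 0 0 0;0.001 0 0 0 0 0 0;0.001 0 0 0 0 0 0;0 0 0 0 0 0 0;0 0 0 0 0 0 0;0 0 0 0 0 0 0;0 0 0 0 0 0 0;0 0 0 0 0 0 0;0 0 0 0 0 0 0;0 0 0 0 0 0 0"}}

```text
clock: 15.22
position: [0.603, -0.1746, 0.1651]
tool_rot: [[0.997, -0.082, -0.002], [-0.082, -0.997, 0.0], [-0.002, 0.0, -1.0]]
force: [-4.9, -0.1, 1.9]
gripper_width: -0.0
```

```bash
python3 st.py; python3 look.py 13 wrist side
```

```text
t 15.2167 shaker xy mm [  8.  -44.2] z 0.16513936951780353 yaw -4.71347950923841 tilt [-0.0022  0.    ] F [-4.9 -0.1  1.9] -2.0799545503454804e-05
```

View pics/wrist13.png

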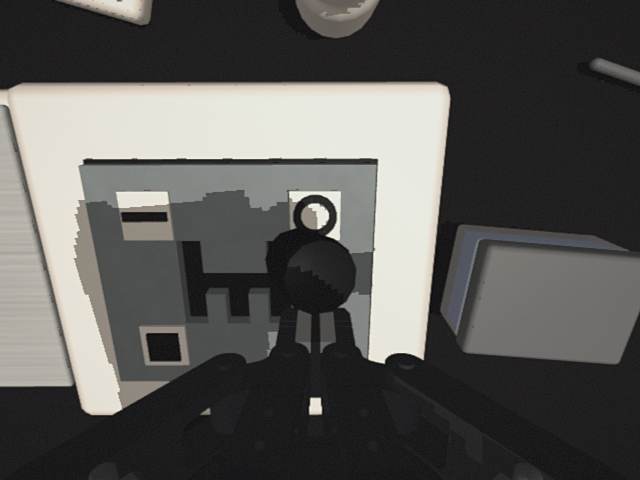

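The force rose to 4.9 N and the tip stalled at x=8 mm, which matches the predicted end of the slot. I'll back off, rise, and move away so the top camera can see.

>>> {"op": "send_rows", "data": {"commands": "-0.01 0 0 0 0 0 0;-0.015 0 0 0 0 0 0;-0.02 0 0 0 0 0 0;-0.02 0 0 0 0 0 0;0 0 -0.03 0 0 0 0;0 0 -0.035 0 0 0 0;-0.02 0.03 0 0 0 0 0;-0.02 0.035 0 0 0 0 0;-0.02 0.035 0 0 0 0 0;-0.02 0.035 0 0 0 0 0"}}

```text
clock: 16.15
position: [0.4488, -0.2989, 0.2316]
tool_rot: [[0.997, -0.081, 0.003], [-0.081, -0.997, -0.002], [0.004, 0.002, -1.0]]
force: [0.7, 0.2, -0.0]
gripper_width: -0.0003
```

>>> {"op": "send_rows", "data": {"commands": "-0.015 0.035 0 0 0 0 0;-0.015 0.035 0 0 0 0 0;-0.015 0.035 0 0 0 0 0;-0.015 0.035 0 0 0 0 0;-0.01 0.035 0 0 0 0 0;-0.01 0.035 0 0 0 0 0;0 0 0 0 0 0 0;0 0 0 0 0 0 0;0 0 0 0 0 0 0;0 0 0 0 0 0 0"}}

```text
clock: 16.98
position: [0.3531, -0.4987, 0.2306]
tool_rot: [[0.997, -0.08, 0.001], [-0.08, -0.997, 0.0], [0.001, -0.0, -1.0]]
force: [0.2, -0.0, -1.0]
gripper_width: 0.0002
```

```bash
python3 st.py; python3 look.py 14 top side; python3 - <<'E'
from h import *
from st import sf
c=np.load("pics/top14.npz");s=np.load("pics/side14.npz");c0=np.load("pics/top0.npz")
for nm,C in(("top",c),("side",s)):
    P=cloud(C);h=(P[...,2]>.145)&(P[...,2]<.21)&(abs(P[...,0]-.6)<.09)&(abs(P[...,1]+.13)<.1)
    q=P[h];a=np.array([sf(p) for p in q]);m=q[:,2]>.185
    print(nm,h.sum(),q[:,2].max(),"all",a.min(0),a.max(0),"top centre",a[m].mean(0),q[m].mean(0))
for nm,p in dict(jar=(403,147),timer=(307,140),box=(490,285)).items():
    x,y=p;d=np.abs(c["pixels"][y-25:y+25,x-40:x+40].astype(int)-c0["pixels"][y-25:y+25,x-40:x+40]).mean();print(nm,dep(c,*p),d)
a=c["pixels"][120:330,270:540];cv2.imwrite("pics/t14c.png",cv2.resize(a,None,fx=2.8,fy=2.8))
E
```

```text
t 16.9833 shaker xy mm [-214.7 -387.6] z 0.23059408454742916 yaw -4.562791735798518 tilt [0.0014 0.0001] F [ 0.2 -0.  -1. ] 0.00021375997109832594
top 501 0.19852831495018042 all [ 14.09720006 -58.08206117] [ 47.11689023 -22.90057896] top centre [ 32.85504638 -44.07835838] [ 0.62785726 -0.17650697  0.19128629]
side 426 0.19648741500154682 all [ 14.2720187  -53.46902578] [ 46.61752727 -21.12469117] top centre [ 30.58430344 -37.50028828] [ 0.62612962 -0.16976586  0.19085238]
jar [ 0.76345316 -0.20197885  0.0880773 ] 2.0338333333333334
timer [ 0.79230982 -0.04518529  0.02141692] 1.9160833333333334
box [ 0.54618311 -0.34538251  0.06382197] 1.55225
```

View pics/t14c.png

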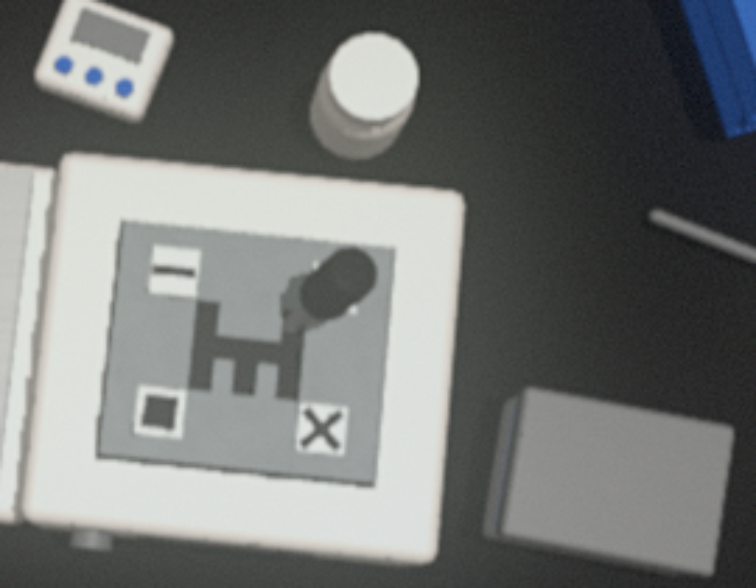

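View pics/side14.png

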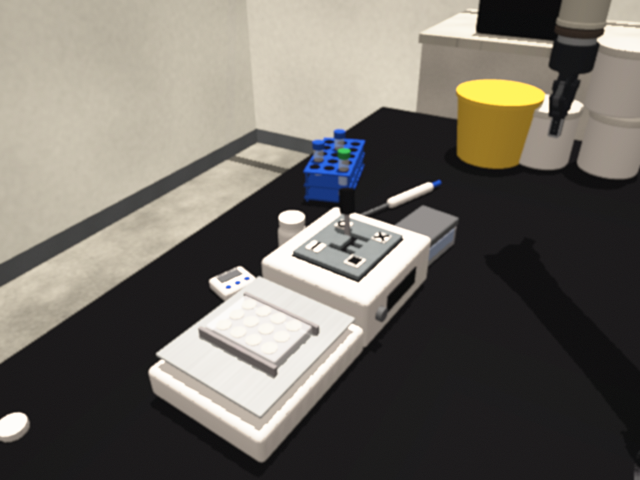

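The lever leans over the ring tile and the bystanders are unmoved. I'll pin down the knob's middle more exactly from its top face.

```bash
python3 - <<'E'
from h import *
from st import sf
c=np.load("pics/top14.npz")
g=cv2.cvtColor(c["pixels"],cv2.COLOR_BGR2GRAY)
a=c["pixels"][195:245,365:415];cv2.imwrite("pics/t14k.png",cv2.resize(a,None,fx=12,fy=12,interpolation=cv2.INTER_CUBIC))
m=(g[205:240,365:415]<62).astype(np.uint8)
p=ray(c,394.8,218.0,.193);t=sf(p);print("topface",t,"mid",t*157/180,"ring d",np.linalg.norm(t*157/180-[39.3,-44.3]))
# model check: predicted outline of top circle if home (33,-41)
for k in((33,-41),(28,-41)):
    d=np.array([*k,0])/157.;d[2]=np.sqrt(1-d@d);a=np.radians(-4.67)
    R=np.array([[np.cos(a),-np.sin(a),0],[np.sin(a),np.cos(a),0],[0,0,1]]);o=np.array([.5987,-.1299,.022])
    print(k,proj(c,o+R@d*.180),o+R@d*.180)
E
```

```text
topface [ 32.47621133 -44.32103734] mid [ 28.32647321 -38.65779368] ring d 12.33907542571185
(33, -41) [396.89910514 214.67630863] [ 0.63258169 -0.17983067  0.19158467]
(28, -41) [396.64837929 218.48708061] [ 0.62686824 -0.17936395  0.19276261]
```

View pics/t14k.png

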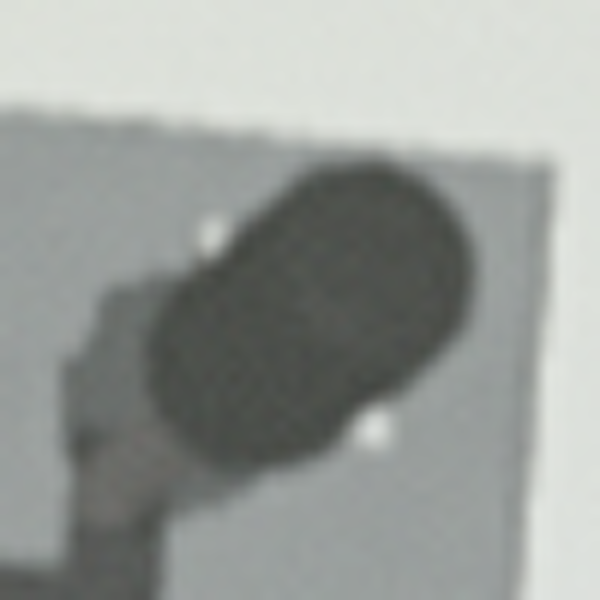

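The top view puts the middle at x≈28, about 12 mm from the ring and close to the 14 mm limit. The push contact suggested x≈33–35. These disagree, so I'll check with the side view.

```bash
python3 - <<'E'
from h import *
s=np.load("pics/side14.npz");c=np.load("pics/top14.npz")
a=s["pixels"][175:255,310:390];cv2.imwrite("pics/s14k.png",cv2.resize(a,None,fx=7,fy=7,interpolation=cv2.INTER_CUBIC))
for k in((33,-41),(28,-39)):
    d=np.array([*k,0])/157.;d[2]=np.sqrt(1-d@d);an=np.radians(-4.67)
    R=np.array([[np.cos(an),-np.sin(an),0],[np.sin(an),np.cos(an),0],[0,0,1]]);o=np.array([.5987,-.1299,.022])
    for L in(.180,.157,.134): q=proj(s,o+R@d*L);print(k,L,q,(q-[310,175])*7)
    print(" top plate-level axis",proj(c,o+R@d*(.095/d[2])))
P=cloud(s);h=(P[...,2]>.14)&(P[...,2]<.21)&(abs(P[...,0]-.6)<.09)&(abs(P[...,1]+.13)<.1)
v,u=np.nonzero(h);print(u.min(),u.max(),v.min(),v.max());
for y in range(186,216,3):
    x=u[v==y]; print(y,(x.min(),x.max(),x.mean()) if len(x) else None)
E
```

```text
(33, -41) 0.18 [345.14165822 187.61642192] [245.99160752  88.31495341]
(33, -41) 0.157 [345.39834746 200.69430242] [247.78843222 179.86011692]
(33, -41) 0.134 [345.65215816 213.62552627] [249.56510715 270.37868389]
 top plate-level axis [376.30701369 232.81073861]
(28, -39) 0.18 [347.22840438 188.02523839] [260.59883063  91.17666872]
(28, -39) 0.157 [347.20808985 201.11395378] [260.45662893 182.79767644]
(28, -39) 0.134 [347.18803365 214.03622656] [260.31623553 273.25358589]
 top plate-level axis [375.09626861 234.8828744 ]
338 353 187 220
186 None
189 (np.int64(339), np.int64(353), np.float64(345.7857142857143))
192 (np.int64(338), np.int64(353), np.float64(345.3333333333333))
195 (np.int64(338), np.int64(353), np.float64(345.5))
198 (np.int64(338), np.int64(353), np.float64(345.5))
201 (np.int64(339), np.int64(353), np.float64(346.0))
204 (np.int64(339), np.int64(353), np.float64(346.0))
207 (np.int64(339), np.int64(353), np.float64(346.0))
210 (np.int64(339), np.int64(353), np.float64(346.0))
213 (np.int64(340), np.int64(352), np.float64(346.0))
```

View pics/s14k.png

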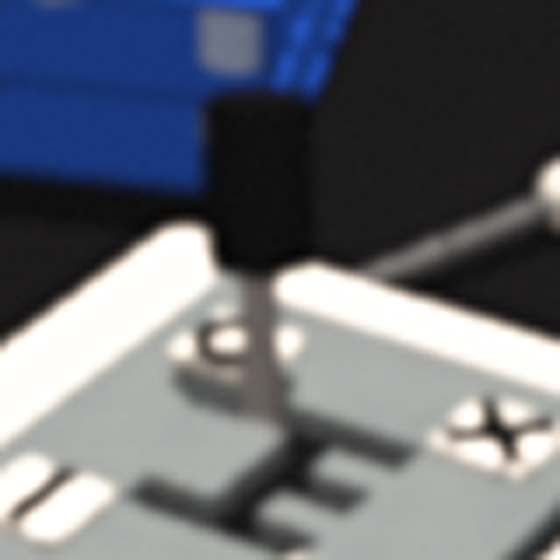

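The side view also suggests about 28–31 mm, so the lever may be short of fully home. There is plenty of time (17 of 51 s), so I'll go back and push to a firmer, still gentle, stop.

>>> {"op": "send_rows", "data": {"commands": "0.0155 -0.035 0 0 0 0 0;0.0155 -0.035 0 0 0 0 0;0.0155 -0.035 0 0 0 0 0;0.0155 -0.035 0 0 0 0 0;0.0155 -0.034 0 0 0 0 0;0.0155 -0.034 0 0 0 0 0;0.0155 -0.034 0 0 0 0 0;0.0155 -0.034 0 0 0 0 0;0.0155 -0.034 0 0 0 0 0;0.0155 -0.034 0 0 0 0 0"}}

```text
clock: 17.92
position: [0.535, -0.167, 0.2309]
tool_rot: [[0.997, -0.08, 0.001], [-0.08, -0.997, -0.001], [0.001, 0.001, -1.0]]
force: [0.4, -0.1, -0.1]
gripper_width: -0.0
```

>>> {"op": "send_rows", "data": {"commands": "0 0 0.02 0 0 0 0;0 0 0.023 0 0 0 0;0 0 0.022 0 0 0 0;0.01 0 0 0 0 0 0;0.01 0 0 0 0 0 0;0.01 0 0 0 0 0 0;0.01 0 0 0 0 0 0;0 0 0 0 0 0 0;0 0 0 0 0 0 0;0 0 0 0 0 0 0"}}

```text
clock: 18.75
position: [0.5742, -0.1732, 0.1658]
tool_rot: [[0.997, -0.082, 0.0], [-0.082, -0.997, -0.0], [0.0, 0.0, -1.0]]
force: [0.1, -0.4, 0.4]
gripper_width: 0.0002
```

```bash
python3 st.py; python3 look.py 15 wrist
```

```text
t 18.75 shaker xy mm [-20.9 -45.2] z 0.16578459879909277 yaw -4.713707051915775 tilt [ 0.0004 -0.0002] F [ 0.1 -0.4  0.4] 0.00018099720615102194
```

View pics/wrist15.png

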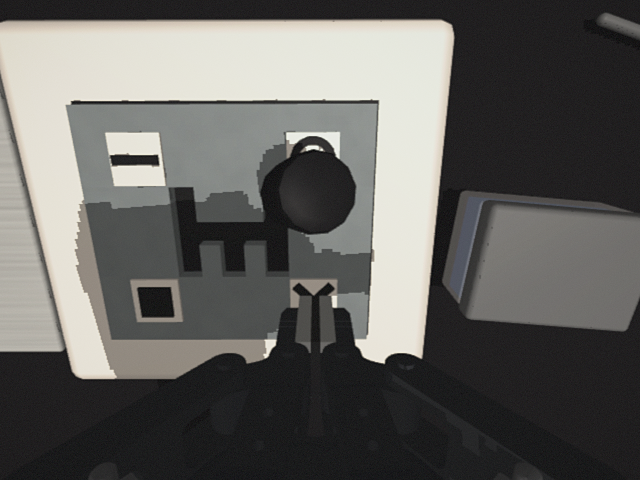

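The knob has stayed put, its top at (318,190) over the ring tile. I'll approach and press again.

>>> {"op": "send_rows", "data": {"commands": "0.006 0 0 0 0 0 0;0.006 0 0 0 0 0 0;0.005 0 0 0 0 0 0;0.004 0 0 0 0 0 0;0.003 0 0 0 0 0 0;0.002 0 0 0 0 0 0;0.001 0 0 0 0 0 0;0.001 0 0 0 0 0 0;0 0 0 0 0 0 0;0 0 0 0 0 0 0"}}

```text
clock: 19.63
position: [0.6018, -0.1754, 0.1652]
tool_rot: [[0.997, -0.082, -0.0], [-0.082, -0.997, 0.0], [-0.0, -0.0, -1.0]]
force: [0.2, -0.0, -0.3]
gripper_width: 0.0
```

```bash
python3 st.py
```

```text
t 19.6333 shaker xy mm [  6.8 -45.1] z 0.16524457844463233 yaw -4.708125285758053 tilt [-0.0002  0.    ] F [ 0.2 -0.  -0.3] 4.606237400560473e-05
```

>>> {"op": "send_rows", "data": {"commands": "0.001 0 0 0 0 0 0;0.001 0 0 0 0 0 0;0 0 0 0 0 0 0;0 0 0 0 0 0 0;0 0 0 0 0 0 0;0 0 0 0 0 0 0;0 0 0 0 0 0 0;0 0 0 0 0 0 0;0 0 0 0 0 0 0;0 0 0 0 0 0 0"}}

```text
clock: 20.47
position: [0.603, -0.1756, 0.165]
tool_rot: [[0.997, -0.082, -0.002], [-0.082, -0.997, 0.0], [-0.002, -0.0, -1.0]]
force: [-4.1, -0.3, 1.2]
gripper_width: -0.0001
```

```bash
python3 st.py
```

```text
t 20.4667 shaker xy mm [  8.  -45.2] z 0.16501867279284738 yaw -4.711135348764129 tilt [-0.0019  0.0002] F [-4.1 -0.3  1.2] -9.536822723552216e-05
```

>>> {"op": "send_rows", "data": {"commands": "0.001 0 0 0 0 0 0;0.001 0 0 0 0 0 0;0 0 0 0 0 0 0;0 0 0 0 0 0 0;0 0 0 0 0 0 0;0 0 0 0 0 0 0;0 0 0 0 0 0 0;0 0 0 0 0 0 0;0 0 0 0 0 0 0;0 0 0 0 0 0 0"}}

```text
clock: 21.3
position: [0.6036, -0.1756, 0.1649]
tool_rot: [[0.997, -0.082, -0.005], [-0.082, -0.997, 0.0], [-0.005, 0.0, -1.0]]
force: [-9.1, 1.2, 4.3]
gripper_width: 0.0
```

```bash
python3 st.py
```

```text
t 21.3 shaker xy mm [  8.6 -45.2] z 0.16485139795999298 yaw -4.716575825436172 tilt [-0.0047  0.0003] F [-9.1  1.2  4.3] 2.541992023440065e-06
```

It is a hard stop: 9 N with only 0.6 mm more travel, most of it arm flex. I'll retract and measure again.

>>> {"op": "send_rows", "data": {"commands": "-0.008 0 0 0 0 0 0;-0.015 0 0 0 0 0 0;-0.02 0 0 0 0 0 0;-0.02 0 0 0 0 0 0;0 0 -0.03 0 0 0 0;0 0 -0.035 0 0 0 0;0 0 0 0 0 0 0;0 0 0 0 0 0 0;0 0 0 0 0 0 0;0 0 0 0 0 0 0"}}

```text
clock: 22.13
position: [0.5429, -0.1706, 0.2296]
tool_rot: [[0.997, -0.082, -0.0], [-0.082, -0.997, 0.0], [-0.0, -0.0, -1.0]]
force: [0.2, -0.6, 0.4]
gripper_width: 0.0003
```

```bash
python3 st.py; python3 look.py 16 wrist; python3 - <<'E'
from h import *
from st import sf
for f in("wrist15","wrist16"):
    c=np.load(f"pics/{f}.npz");P=cloud(c).reshape(-1,3)
    P=P[(abs(P[:,0]-.62)<.05)&(abs(P[:,1]+.17)<.04)&(P[:,2]>.15)&(P[:,2]<.2)]
    a=np.c_[np.array([sf(p) for p in P]),P[:,2]*1000-22]
    # points on top face: distance along candidate stem ~180; fit plane n.p=180 by iterating
    n=np.array([30,-40,150.]);n/=np.linalg.norm(n)
    for i in range(8):
        m=abs(a@n-180)<2.5; q=a[m]; 
        (u,v),r=cv2.minEnclosingCircle(q[:,:2].astype(np.float32)); cen=np.array([u,v,0]);cen[2]=(180-n[:2]@cen[:2])/n[2]
        n=cen/np.linalg.norm(cen)
    print(f,m.sum(),"r",r,"top",n*180,"mid",n*157,"d",np.linalg.norm(n[:2]*157-[39.3,-44.3]))
c=np.load("pics/wrist16.npz");cv2.imwrite("pics/w16c.png",c["pixels"])
E
```

```text
t 22.1333 shaker xy mm [-52.3 -45.1] z 0.2295789146086471 yaw -4.709733827721417 tilt [-0.0003  0.0002] F [ 0.2 -0.6  0.4] 0.00030819281052903565
wrist15 4626 r 32.65192413330078 top [ 17.49968719 -51.89951324 171.4648695 ] mid [ 15.26361605 -45.26790877 149.55546951] d 24.055864163040546
wrist16 2560 r 13.234248161315918 top [ 36.86222458 -45.45272446 170.22110985] mid [ 32.15205144 -39.64487633 148.4706347 ] d 8.53014331699319
```

View pics/wrist16.png

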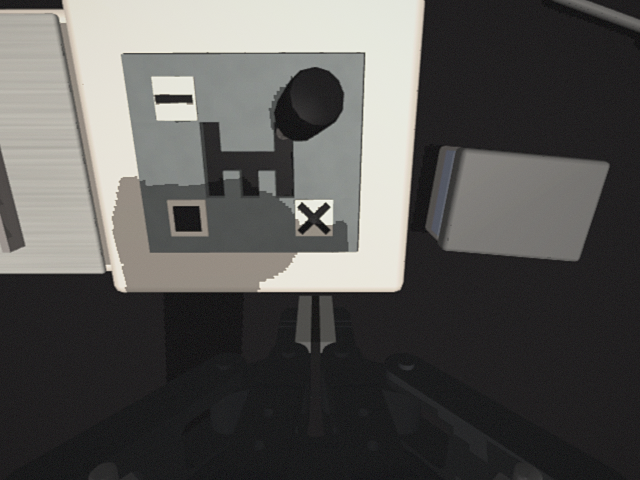

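The wrist view, with only the knob's top face in the fit, puts the middle at (32.2, -39.6), 8.5 mm from the ring. With the hard stop, that means the lever is home. I'll move the hand well away and take a last look.

>>> {"op": "send_rows", "data": {"commands": "-0.015 0.034 0 0 0 0 0;-0.015 0.034 0 0 0 0 0;-0.015 0.034 0 0 0 0 0;-0.015 0.034 0 0 0 0 0;-0.015 0.034 0 0 0 0 0;-0.015 0.034 0 0 0 0 0;-0.015 0.034 0 0 0 0 0;-0.015 0.034 0 0 0 0 0;0 0 0 0 0 0 0;0 0 0 0 0 0 0"}}

```text
clock: 23.02
position: [0.3985, -0.4344, 0.2287]
tool_rot: [[0.996, -0.088, -0.002], [-0.088, -0.996, 0.001], [-0.002, -0.001, -1.0]]
force: [0.4, 0.7, -0.7]
gripper_width: -0.0002
```

```bash
python3 st.py; python3 look.py 17 top; python3 - <<'E'
from h import *
from st import sf
c=np.load("pics/top17.npz");c0=np.load("pics/top0.npz");c1=np.load("pics/top14.npz")
for nm,p in dict(jar=(403,147),timer=(307,140),box=(490,285)).items():
    x,y=p;f=lambda q:q["pixels"][y-30:y+30,x-42:x+42].astype(np.float32).mean(2)
    print(nm,"shift px",cv2.phaseCorrelate(f(c0),f(c)))
f=lambda q:q["pixels"][195:245,365:415].astype(np.float32).mean(2)
print("knob vs first push",cv2.phaseCorrelate(f(c1),f(c)))
a=c["pixels"][195:245,365:415];cv2.imwrite("pics/t17k.png",cv2.resize(a,None,fx=12,fy=12,interpolation=cv2.INTER_CUBIC))
P=cloud(c).reshape(-1,3);P=P[(abs(P[:,0]-.62)<.05)&(abs(P[:,1]+.17)<.04)&(P[:,2]>.15)&(P[:,2]<.205)]
a=np.c_[np.array([sf(p) for p in P]),P[:,2]*1000-22];n=np.array([30,-40,150.]);n/=np.linalg.norm(n)
for i in range(8):
    q=a[abs(a@n-180)<2.5];(u,v),r=cv2.minEnclosingCircle(q[:,:2].astype(np.float32));cen=np.array([u,v,0]);cen[2]=(180-n[:2]@cen[:2])/n[2];n=cen/np.linalg.norm(cen)
print(len(q),r,"mid",n*157,"d",np.linalg.norm(n[:2]*157-[39.3,-44.3]))
E
```

```text
t 23.0167 shaker xy mm [-174.8 -319.8] z 0.22867061078676743 yaw -5.059040438363997 tilt [-0.0018  0.0011] F [ 0.4  0.7 -0.7] -0.00019593529884672094
jar shift px ((0.010070727281302538, 0.01733443116210509), 0.9132373749768292)
timer shift px ((0.10001066241256495, -0.03515838749474298), 0.9393564072361699)
box shift px ((-0.018393430224620033, 0.05145498274141502), 1.024324632750617)
knob vs first push ((-0.011212526933217504, -0.16696726427465336), 1.0065547788619995)
208 13.579293251037598 mid [ 29.99986413 -39.55241167 148.94500624] d 10.441844763521626
```

View pics/top17.png

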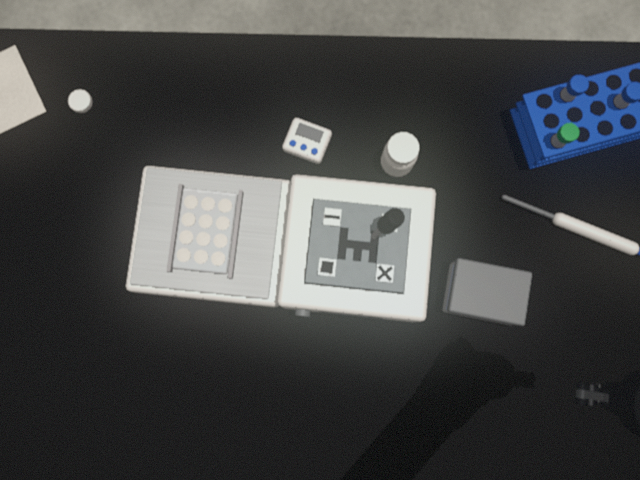

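The lever stands over the ring at (391,220), the bystanders show no shift, and the hand is clear at the bottom right (590,395). I'm handing the job in.

```bash
python3 -c "
from plant import ticket
print(ticket.close_job())"
```

```text
the job is handed in; nothing more can be done
None
```

The lever is home in the ring (orbital) slot. I pushed it with closed fingertips out of park, right along the cross slot to its end stop, then far into the far-right slot. I handed the job in at about 23 s of the 51 s allowed.

**Last checks**
- **End of slot:** on a second press the lever moved only 0.6 mm more at 9 N, so it is against the hard stop. That was the highest force I read, against the 35 N limit.
- **Bystanders:** the tip box, jar and timer show no shift (0.1 px or less in the top view).
- **Hand:** it is well clear of everything.

**Disagreement:** the distance from the knob's middle to the ring came out differently by method. The wrist view gave 8.5 mm, top-view depth 10.4 mm, and a single top-view ray 12.3 mm. All are under the 14 mm limit, and the spread is roughly what the 2 mm calibration error would allow. My first wrist fit, taken while the fingers were close to the knob, was spoiled by finger points, so I discarded it.

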